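# Seat the perforated plate under the rims of the water bath

### The arm

A 6-joint arm with a two-finger parallel gripper is mounted at the origin on a cart in front of the work surface, level with it; the furniture and walls round the work are solid. World frame = base frame: x ahead of the robot, y to its left, z up, the work surface at z = 0. Lengths are in m, angles in rad, forces in N, time in s.
With the tool pointing down it reaches from about 0.225 to 0.875 m from the base axis. Payload 3.4 kg.
Tool frame: the origin (TCP) lies at the very end of the fingers, on their centre line; the grasp point (between the pads) lies 19 mm behind it (grasp_offset is the distance from the TCP to the grasp point, in m); y points along the fingers, z is the direction in which the jaws open and shut, and the axes are right-handed (so a half turn about y gives the same grasp; the last joint's range is limited). The gripper opens to 85 mm and grips with 20 to 120 N. Pads are 22 mm wide; open, the fingers measure 114 mm over their backs; the gripper's body (76 mm by 85 mm) begins 54 mm behind the grasp point. The pads swing forward as they close: fully open they stand 13 mm farther back than shut.
Start: joints at [-1.421, 0.276, 1.505, -0, 1.361, -0.121], TCP at [0.154, -0.554, 0.231] pointing down, gripper open.
Joint ranges: [-2.89, 2.89], [-0.75, 2.08], [0.22, 2.7], [-1.18, 4.32], [0.11, 2.71], [-2.7, 2.7]. Speed limits (rad/s): [2.57, 2.57, 3.14, 3.14, 3.14, 3.14].

### API

Orientations are given as a unit quaternion [w, x, y, z].
In Python, from rig import get_state, get_image, sign_off, grasp_offset gives the robot as it stands.
- The arm moves only by the shell command python3 -m jog 'ROWS' [FORCE]. ROWS is JSON, one flat list of numbers, 7 for each row, row after row: the closure in counts, from 0 (fully open) to 255 (shut), then the shift along the tool's x, y, z in cm, then the turn, a rotation vector about the tool's x, y, z in units of 8 degrees (1.0 is 8 degrees). In form: [jaw, tx, ty, tz, rx, ry, rz, jaw, tx, ty, tz, rx, ry, rz, ...]. A call has 1 to 12 rows; each row is the pose to reach, as a shift and turn from the pose commanded when the call began, along the tool's axes at that moment; what a row does not reach only later rows make up. A row lasts 1/8 s, in which the tool goes at most 62.5 mm and 10.7 degrees, less where a joint would pass 70% of its speed; a pose out of reach is approached as far as the arm can. A call with a gripper value outside its range is refused whole. The fingers move at their own pace and stop on an object; FORCE is the grip in N (left out, the last holds). Time passes only in rows, so rows that repeat a pose let the fingers close. It gives the time, the measured TCP pose, the force and the opening at its end, in the units of the state.
- get_state(): the state, without advancing time (a new reading comes with each control period).
- get_image(name): name is "side" or "top" or "wrist"; returns a dict with "color" (400x640x3 uint8, blue, green, red), "mtx" (3x3 intrinsics, pixels), "R" (3x3) and "t" (3): a world point X has camera coordinates R X + t; the wrist camera has in their place "tool_from_camera" (4x4, takes a point from camera to tool coordinates, whose origin is the TCP and whose axes are the tool frame's). Camera axes: x right, y down, z forward; pixel columns grow to the right and rows downward; lengths in m; the calibration is good to about 2 mm. A picture is of the moment at which its call begins: read the wrist's pose just before it. There is no depth.
- sign_off(): hands the job in, once; it reports no verdict.
The state is a dict: "clock": time; "qpos": joint angles; "qd": joint speeds; "effort": joint torques, N m; "position": TCP position; "ee_rot": TCP orientation; "contact_force": force on the tool from outside, world axes, zero at the start; "moment": the same for the moment, N m; "width": finger opening in m.
Only numpy, scipy, OpenCV 4.12 (cv2) and the standard library are available. Lean on these libraries where they do the work, as an engineer would, in place of code of your own. Each camera call takes 0.05 s, during which the arm holds its last target.

### The job

Put the longer of the two perforated plates into the empty white water bath, carrying it clear of the centrifuge that stands between. It is longer than the opening, so tilt it, pass one end under the rim at one end of the bath, bring the other end down through the opening, then centre the plate so that it lies flat on the two inner ledges with both its ends tucked under the rims, and let go. Leave the shorter plate where it lies.

Things in the scene. Friction and masses are not known exactly. Their poses are not given: they have to be found in the camera images.
- long_plate_grip (a point): Middle of the handle bar of the long plate: a loose, level, perforated grey metal sheet, 160 (its x) x 110 (y) x 5 mm, about 0.25 kg. Over its middle a grey bar, 60 mm along x, 14 mm thick along y, 20 mm high, stands on two posts; this point is the bar's centre, 48 mm above the plate's underside (bar spans 38 to 58 mm). z: normal to the plate, up.
- short_plate_grip (a point): Middle of the handle bar of the short plate: like the long plate in everything (110 mm wide, same handle) but only 100 mm long along its x. Leave it where it lies. Between the plates and the bath stands a fixed centrifuge about 0.23 m high (x over 0.51, y -0.24 to 0.02 in the world): carry the plate past in front of it, at x 0.40 or less. Flasks stand behind the plates.
- bath_seat (a point): Centre of the fixed white water bath (tank outside 232 x 158 x 82 mm high; inside 220 (x) x 146 (y)), at the height of its ledge tops, 40 mm above the worktop. x: along the tank, +x end (drain spout) away from the robot; z up. At each end a grey ledge, top level with this point, spans the full width and reaches from 40 to 110 mm from the centre; the gap between is 30 mm deep.
- bath_opening (a point): Centre of the bath's opening at the level of its top, 42 mm above bath_seat, same axes. At each end a steel rim, 6 mm thick, top level with this point, spans the full width and reaches inward 44 mm from the end wall, so the opening is 132 mm (x, -66 to +66) by 146 mm (y). Below the rims 36 mm are free down to the ledges. Sides: plain walls, no rim, same top level.

How it is judged:
By the outcome, as a careful person would: the job done as asked, in the order asked, and still so for the second after the job is handed in, with the robot touching nothing.
It also fails if it takes over 51 s, if anything falls off the work surface, if the arm or the gripper's body presses on something with over 40 N, if the wrist force passes 120 N, or if a joint passes its speed limit or range.

## Working session

There is one attempt and no reset: what is moved stays moved. The work goes in short steps, Python scripts to look and compute and a shell command to move; the robot and the scene stay as the last step left them, time stands still between calls to the robot, and variables do not carry over. Pictures are saved under pics/ and viewed, and the job is handed in when it is done.

```bash
mkdir -p pics; ls
python3 - <<'E'
from rig import *
import cv2
s=get_state();print(s, grasp_offset)
for n in ["side","top","wrist"]:
    im=get_image(n);cv2.imwrite(f"pics/{n}0.png",im["color"])
    print(n,{k:v for k,v in im.items() if k!="color"})
E
```

```text
pics
{'clock': 0.0, 'qpos': array([-1.42097556e+00,  2.76582622e-01,  1.50615694e+00, -2.47097008e-05,
        1.36070233e+00, -1.21025532e-01]), 'qd': array([ 6.83767067e-04,  1.16157677e-03, -1.69650442e-04, -2.92080438e-04,
       -1.29290175e-03, -6.37976158e-05]), 'effort': array([-1.16969622e-03, -4.16781521e+01, -2.45807701e+01,  1.70936801e-04,
        1.12358818e-02,  1.37963309e-05]), 'position': array([ 0.15372984, -0.55350427,  0.23043729]), 'ee_rot': array([ 0.09545002, -0.09548593,  0.70128579, -0.69997856]), 'contact_force': array([ 0.34772306, -0.65102841, -0.06566992]), 'moment': array([-0.02305922,  0.02477691,  0.03138308]), 'width': 0.08527957504702206} 0.0187
side {'mtx': array([[436.53356968,   0.        , 315.79600933],
       [  0.        , 436.53356968, 200.08996814],
       [  0.        ,   0.        ,   1.        ]]), 'R': array([[-0.99924663,  0.03497198, -0.01682652],
       [ 0.03382672,  0.57230096, -0.81934569],
       [-0.01902431, -0.81929761, -0.5730528 ]]), 't': array([0.50231054, 0.05788605, 1.21064091])}
top {'mtx': array([[466.16790209,   0.    
[... 156 characters left out ...]
998863, -0.00156901],
       [-0.99748377,  0.00460231, -0.07074568],
       [ 0.0707521 ,  0.00124652, -0.99749315]]), 't': array([0.01391088, 0.51042132, 1.51819705])}
wrist {'mtx': array([[279.33960275,   0.        , 319.07287351],
       [  0.        , 279.33960275, 204.61146786],
       [  0.        ,   0.        ,   1.        ]]), 'tool_from_camera': array([[-3.53447829e-04,  9.51417174e-01,  3.07904589e-01,
        -7.95561257e-02],
       [-2.88030622e-05, -3.07904618e-01,  9.51417230e-01,
        -1.42793063e-01],
       [ 9.99999937e-01,  3.27407759e-04,  1.36231947e-04,
         5.58889574e-04],
       [ 0.00000000e+00,  0.00000000e+00,  0.00000000e+00,
         1.00000000e+00]])}
```

View pics/top0.png

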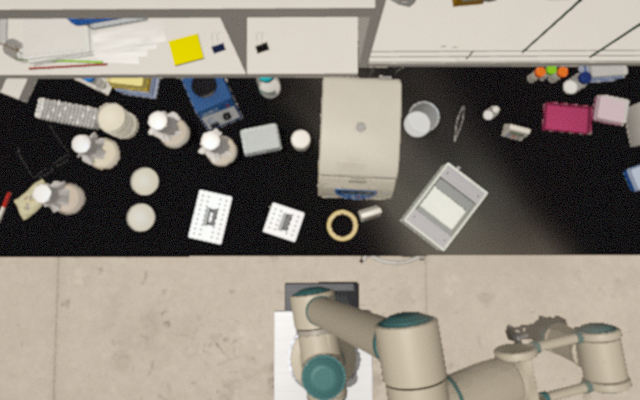

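View pics/side0.png

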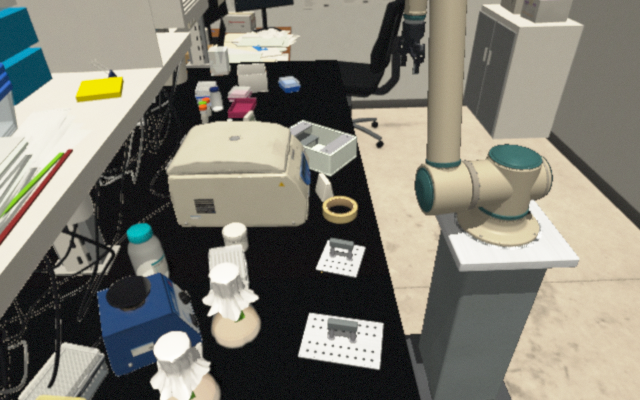

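View pics/wrist0.png

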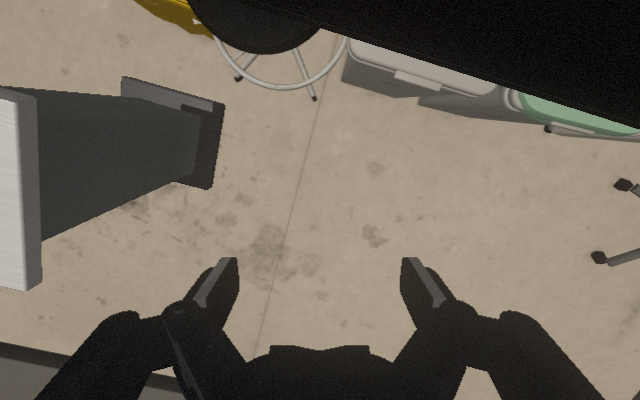

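Run:
```python
import cv2
im=cv2.imread("pics/top0.png")
c=lambda x0,y0,x1,y1,k,n: cv2.imwrite(n,cv2.resize(im[y0:y1,x0:x1],None,fx=k,fy=k,interpolation=cv2.INTER_CUBIC))
c(180,180,250,255,8,"pics/c1.png");c(390,155,500,255,6,"pics/c2.png")
```

```text
(no output)
```

View pics/c1.png

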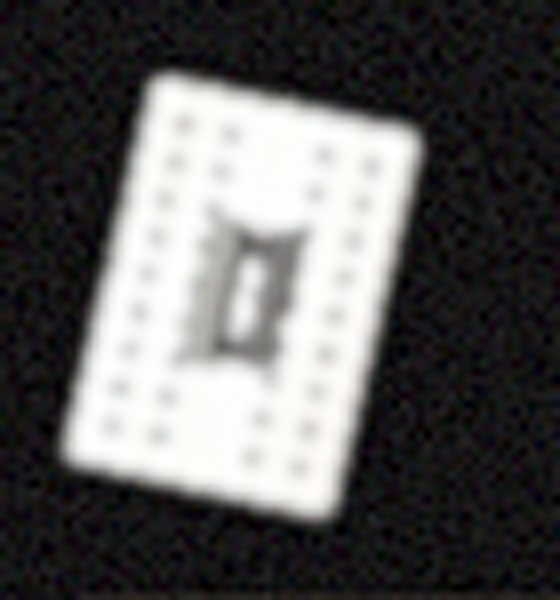

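View pics/c2.png

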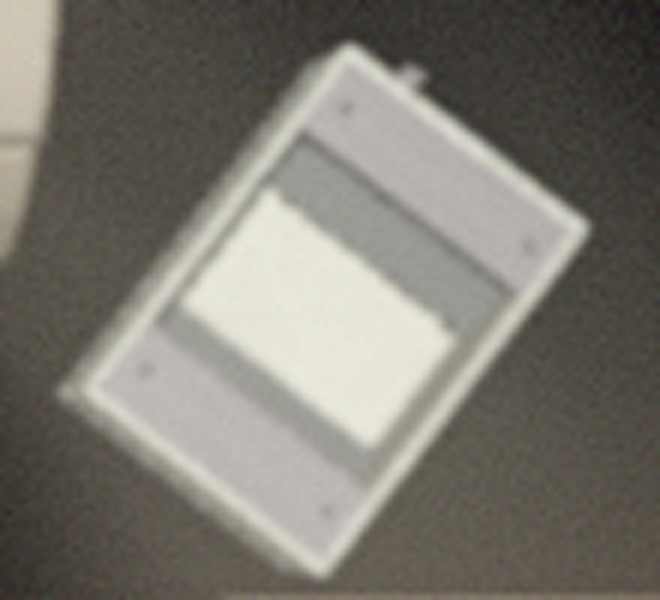

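```bash
cat > h.py <<'E'
import numpy as np,cv2
from rig import *
from scipy.spatial.transform import Rotation as Ro
M=np.array([[466.16790209,0,317.94895185],[0,466.16790209,200.98182532],[0,0,1]])
R=np.array([[-0.00450258,-0.99998863,-0.00156901],[-0.99748377,0.00460231,-0.07074568],[0.0707521,0.00124652,-0.99749315]])
t=np.array([0.01391088,0.51042132,1.51819705])
def w(p,z,M=M,R=R,t=t):
    d=R.T@np.linalg.solve(M,[p[0],p[1],1.]);c=-R.T@t
    return c+d*(z-c[2])/d[2]
def proj(X,M=M,R=R,t=t):
    q=M@(R@np.asarray(X)+t);return q[:2]/q[2]
def rect(P):
    P=np.array(P);c=P.mean(0)
    return c
def pose():
    s=get_state();q=s["ee_rot"];return s["position"],Ro.from_quat(q[[1,2,3,0]])
E
python3 - <<'E'
from h import *
f=lambda p,k,o:((p[0]+.5)/k-.5+o[0],(p[1]+.5)/k-.5+o[1])
P=[w(f(p,8,(180,180)),.005) for p in [(146,70),(426,128),(338,524),(60,464)]]
B=[w(f(p,6,(390,155)),.082) for p in [(350,42),(592,228),(322,578),(80,390)]]
for n,Q in(("plate",P),("bath",B)):
    Q=np.array(Q);print(n,Q.round(4).tolist(),Q.mean(0))
    for i in range(4):
        d=Q[(i+1)%4]-Q[i];print(np.linalg.norm(d),np.degrees(np.arctan2(d[1],d[0])))
E
python3 - <<'E'
from h import *
p,r=pose();print(p,r.as_matrix().round(3))
E
```

```text
plate [[0.5556, 0.4116, 0.005], [0.5308, 0.2948, 0.005], [0.3669, 0.3298, 0.005], [0.3921, 0.445, 0.005]] [0.46135612 0.37028766 0.005     ]
0.11943630812320082 -101.97213591450578
0.16755334508376366 167.95753975703613
0.11792217689285135 77.65469357455817
0.16679034304245213 -11.521784108103464
bath [[0.6295, -0.4018, 0.082], [0.5301, -0.5268, 0.082], [0.3473, -0.3804, 0.082], [0.446, -0.2557, 0.082]] [ 0.48821171 -0.39117735  0.082     ]
0.15971929691921452 -128.4890147513087
0.234219195637318 141.29280894131514
0.15897361429471546 51.619298625079225
0.23451807045761253 -38.52466323429724
[ 0.15374714 -0.55366327  0.23064372] [[-0.964 -0.     0.267]
 [-0.267  0.001 -0.964]
 [-0.    -1.    -0.001]]
```

```bash
cat >> h.py <<'E'
def trot(phi,tilt=0,ax=None):
    # tool z at world yaw phi deg (plate y); tilt about plate y axis, deg (+: body leans toward -x of plate => -x end down)
    a=np.radians(phi);z=np.array([np.cos(a),np.sin(a),0]);y=np.array([0,0,-1.]);x=np.cross(y,z)
    m=np.stack([x,y,z],1)
    return Ro.from_rotvec(-np.radians(tilt)*z)*Ro.from_matrix(m)
def row(p0,r0,p,r):
    d=r0.inv().apply(np.asarray(p)-p0)*100
    v=np.degrees((r0.inv()*r).as_rotvec())/8
    return np.r_[d,v].round(2)
E
python3 - <<'E'
from h import *
p0,r0=pose()
print(row(p0,r0,[.4614,.3703,.16],trot(78.1)))
print(row(p0,r0,[.30,-.1,.2],trot(0)))
E
```

```text
[-5.436e+01  7.190e+00 -8.079e+01  0.000e+00 -1.907e+01 -1.000e-02]
[-2.623e+01  3.120e+00 -3.980e+01  1.000e-02 -9.310e+00 -1.000e-02]
```

```bash
python3 -m jog '[0,-26.2,3,-39.8,0,-9.3,0, 0,-26.2,3,-39.8,0,-9.3,0, 0,-26.2,3,-39.8,0,-9.3,0, 0,-26.2,3,-39.8,0,-9.3,0, 0,-26.2,3,-39.8,0,-9.3,0, 0,-26.2,3,-39.8,0,-9.3,0, 0,-54.4,7.2,-80.8,0,-19.07,0, 0,-54.4,7.2,-80.8,0,-19.07,0, 0,-54.4,7.2,-80.8,0,-19.07,0, 0,-54.4,7.2,-80.8,0,-19.07,0, 0,-54.4,7.2,-80.8,0,-19.07,0, 0,-54.4,7.2,-80.8,0,-19.07,0]' 80
python3 - <<'E'
from h import *
p0,r0=pose()
print(row(p0,r0,[.4614,.3703,.16],trot(78.1)),get_state()["qpos"])
E
```

```text
clock: 1.65
position: [0.3892, 0.1582, 0.1775]
ee_rot: [-0.674, 0.674, -0.213, 0.214]
contact_force: [0.8, -1.3, -0.1]
width: 0.0854
[-6.31e+00  1.74e+00  2.15e+01  0.00e+00 -2.91e+00  1.00e-02] [ 2.20719699e-01  8.18951496e-02  1.89665564e+00 -7.42233618e-04
  1.16221617e+00 -7.36212934e-01]
```

```bash
python3 -m jog '[0,-6.3,1.74,21.5,0,-2.91,0, 0,-6.3,1.74,21.5,0,-2.91,0, 0,-6.3,1.74,21.5,0,-2.91,0, 0,-6.3,1.74,21.5,0,-2.91,0, 0,-6.3,1.74,21.5,0,-2.91,0, 0,-6.3,1.74,21.5,0,-2.91,0]'
python3 - <<'E'
from h import *
p0,r0=pose()
im=get_image("wrist")
cv2.imwrite("pics/w1.png",im["color"])
print(p0,row(p0,r0,[.4614,.3703,.16],trot(78.1)),get_state()["qpos"],get_state()["qd"])
np.savez("w1.npz",p=p0,r=r0.as_matrix())
E
```

```text
clock: 2.4
position: [0.4621, 0.3667, 0.1596]
ee_rot: [-0.702, 0.704, -0.076, 0.075]
contact_force: [-0.0, 0.6, -0.4]
width: 0.0851
[0.46207739 0.36672369 0.15958208] [-0.14 -0.04  0.33  0.01 -0.05 -0.01] [ 5.52695561e-01  3.45724029e-01  1.58502364e+00 -5.86584997e-04
  1.21243780e+00 -8.03015281e-01] [-9.32388646e-03 -1.24119120e-02  3.19457401e-03  2.07420472e-03
 -4.78946728e-03  6.50897359e-05]
```

View pics/w1.png

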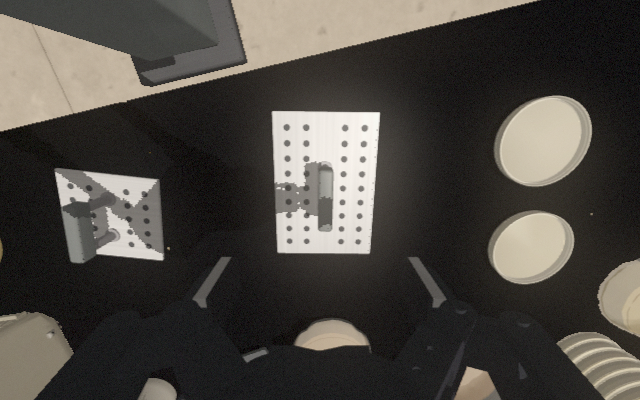

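```bash
python3 - <<'E'
from h import *
d=np.load("w1.npz");Rt=d["r"];p=d["p"]
T=np.array([[-3.53447829e-04,9.51417174e-01,3.07904589e-01,-7.95561257e-02],[-2.88030622e-05,-3.07904618e-01,9.51417230e-01,-1.42793063e-01],[9.99999937e-01,3.27407759e-04,1.36231947e-04,5.58889574e-04],[0,0,0,1]])
K=np.array([[279.33960275,0,319.07287351],[0,279.33960275,204.61146786],[0,0,1]])
Rc=(Rt@T[:3,:3]).T; tc=-Rc@(Rt@T[:3,3]+p)
Q=np.array([w(q,.005,K,Rc,tc) for q in [(272.5,111.5),(380,112.5),(371.5,253.5),(277.5,253.5)]])
print(Q.round(4),Q.mean(0))
for i in range(4):
    e=Q[(i+1)%4]-Q[i];print(np.linalg.norm(e),np.degrees(np.arctan2(e[1],e[0])))
for yaw in(-12,):
  for c in ([.4614,.3703],[.459,.3703],Q.mean(0)[:2]):
    u=np.array([np.cos(np.radians(yaw)),np.sin(np.radians(yaw))]);
    print([proj(np.r_[c+s*.03*u,.058],K,Rc,tc).round(1) for s in(-1,1)])
E
python3 - <<'E'
import cv2
im=cv2.imread("pics/w1.png")[100:270,250:400]
cv2.imwrite("pics/w1c.png",cv2.resize(im,None,fx=4,fy=3.5,interpolation=cv2.INTER_CUBIC))
E
```

```text
[[0.3717 0.3385 0.005 ]
 [0.3957 0.4445 0.005 ]
 [0.5509 0.4113 0.005 ]
 [0.5274 0.3024 0.005 ]] [0.46142366 0.37417771 0.005     ]
0.10866391409749443 77.24053031709154
0.15872589669510628 -12.054871770128903
0.11145303420771832 -102.19687927331435
0.1598104057212143 166.94228895726434
[array([322.3, 171.5]), array([322.3, 233.8])]
[array([321.7, 168.8]), array([321.8, 231.5])]
[array([326.5, 170.6]), array([326.3, 233. ])]
```

View pics/w1c.png

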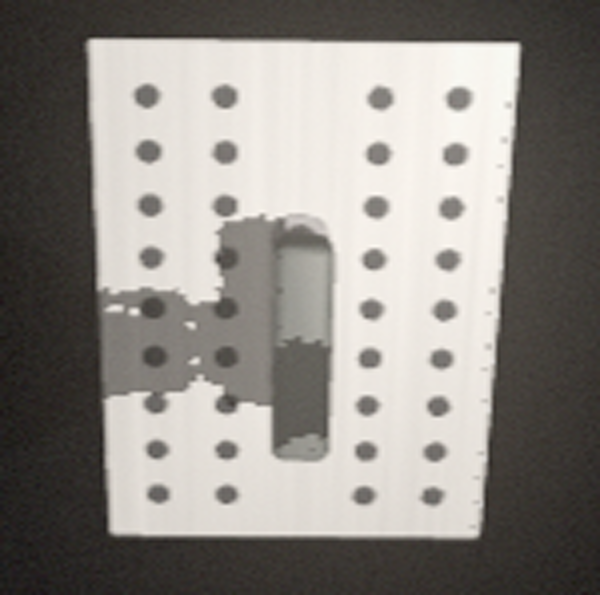

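Run:
```python
from h import *
p0,r0=pose()
print(p0,row(p0,r0,[.460,.373,.029],trot(78.0)))
```

```text
[0.462125   0.36635311 0.15988868] [-3.400e-01  1.309e+01  6.200e-01  1.000e-02 -4.000e-02 -1.000e-02]
```

```bash
python3 -m jog '[0,-0.34,3,0.62,0,0,0, 0,-0.34,7,0.62,0,0,0, 0,-0.34,10,0.62,0,0,0, 0,-0.34,12,0.62,0,0,0, 0,-0.34,13.1,0.62,0,0,0, 0,-0.34,13.1,0.62,0,0,0, 0,-0.34,13.1,0.62,0,0,0]' 80
python3 - <<'E'
from h import *
p0,r0=pose()
print(p0,row(p0,r0,[.460,.373,.029],trot(78.0)))
E
```

```text
clock: 3.32
position: [0.4615, 0.3744, 0.0302]
ee_rot: [0.703, -0.703, 0.075, -0.076]
contact_force: [0.0, 0.3, 0.2]
width: 0.0854
[0.46147569 0.3744047  0.03017086] [-0.11  0.12 -0.17 -0.01 -0.04  0.01]
```

```bash
python3 -m jog '[120,-0.1,0.1,-0.1,0,0,0, 200,-0.1,0.1,-0.1,0,0,0, 255,-0.1,0.1,-0.1,0,0,0, 255,-0.1,0.1,-0.1,0,0,0, 255,-0.1,0.1,-0.1,0,0,0, 255,-0.1,0.1,-0.1,0,0,0,255,-0.1,0.1,-0.1,0,0,0]' 90
python3 - <<'E'
from h import *
p0,r0=pose()
im=get_image("wrist")
cv2.imwrite("pics/w2.png",im["color"])
print(p0,r0.as_matrix().round(3), get_state()["qpos"])
E
```

```text
clock: 4.2
position: [0.4598, 0.3737, 0.0284]
ee_rot: [0.703, -0.703, 0.075, -0.076]
contact_force: [0.6, 0.7, 4.1]
width: 0.0126
[0.4598277  0.37374544 0.02844996] [[ 0.977  0.001  0.213]
 [-0.213  0.     0.977]
 [ 0.    -1.     0.   ]] [ 5.65091817e-01  4.77959428e-01  1.74308021e+00 -8.24313662e-05
  9.19917557e-01 -7.91221454e-01]
```

View pics/w2.png

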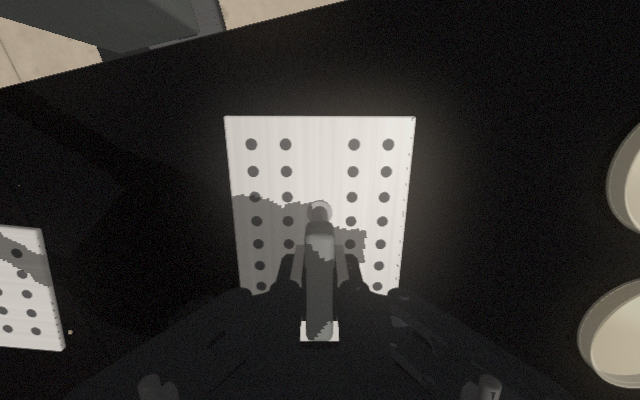

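```bash
cat >> h.py <<'E'
T=np.array([[-3.53447829e-04,9.51417174e-01,3.07904589e-01,-7.95561257e-02],[-2.88030622e-05,-3.07904618e-01,9.51417230e-01,-1.42793063e-01],[9.99999937e-01,3.27407759e-04,1.36231947e-04,5.58889574e-04],[0,0,0,1]])
K=np.array([[279.33960275,0,319.07287351],[0,279.33960275,204.61146786],[0,0,1]])
def tool(q,yt):
    d=T[:3,:3]@np.linalg.solve(K,[q[0],q[1],1.]);return T[:3,3]+d*(yt-T[1,3])/d[1]
E
python3 - <<'E'
from h import *
for q in [(224,116.5),(415.5,117)]: print(tool(q,.0234).round(4))
for q in [(305,240),(333,240)]: print(tool(q,.0284-.058).round(4))
E
```

```text
[-0.0783  0.0234 -0.0534]
[-0.0781  0.0234  0.0553]
[-0.0264 -0.0296 -0.0057]
[-0.0264 -0.0296  0.0068]
```

```bash
cat > plan.py <<'E'
import numpy as np,heapq
mm=np.array
obs=[(-116,-66,36,42),(66,116,36,42),(-130,-110,-42,42),(110,130,-42,42),(-110,-40,-40,0),(40,110,-40,0),(-110,110,-42,-30)]
shp=[(-80,80,0,5),(-32,32,5,58),(-14,14,29,102),(-45,45,102,200)]
def sd(px,pz,b): # signed dist of points to box
    dx=np.maximum(b[0]-px,px-b[1]);dz=np.maximum(b[2]-pz,pz-b[3])
    return np.hypot(np.maximum(dx,0),np.maximum(dz,0))+np.minimum(np.maximum(dx,dz),0)
S=[]
for a,b,c,d in shp:
    xs=np.linspace(a,b,max(2,int((b-a)/6)+1))if True else 0
    zs=np.linspace(c,d,max(2,int((d-c)/6)+1))
    S+=[(x,c) for x in xs]+[(x,d) for x in xs]+[(a,z) for z in zs]+[(b,z) for z in zs]
S=mm(S)
C=mm([(-66,36),(-66,42),(66,36),(66,42),(-40,0),(40,0),(-110,42),(110,42),(-80,36),(80,36),(-80,42),(80,42),(-66,39),(66,39)])
def clear(xc,zc,th):
    # th deg, -x end down: rot ccw: (u,v)->(u c - v s, u s + v c)
    c,s=np.cos(np.radians(th)),np.sin(np.radians(th))
    px=xc[:,None]+S[:,0]*c-S[:,1]*s;pz=zc[:,None]+S[:,0]*s+S[:,1]*c
    m=np.min([sd(px,pz,b).min(1) for b in obs],0)
    ux=(C[:,0]-xc[:,None]);uz=(C[:,1]-zc[:,None]);a=ux*c+uz*s;b=-ux*s+uz*c
    return np.minimum(m,np.min([sd(a,b,q).min(1) for q in shp],0))
if __name__=="__main__":
    X=np.arange(-60,41,2.);Z=np.arange(0,151,2.);TH=np.arange(0,41,2.)
    G=np.zeros((len(TH),len(X),len(Z)))
    for i,t in enumerate(TH):
        g=np.stack(np.meshgrid(X,Z,indexing="ij"),-1).reshape(-1,2);G[i]=clear(g[:,0],g[:,1],t).reshape(len(X),len(Z))
    # start: high; goal: th=0,xc=0,zc=6 ; bottleneck then shortest
    goal=(0,int(np.where(X==0)[0][0]),int(np.where(Z==6)[0][0]))
    st=(10,int(np.where(X==0)[0][0]),len(Z)-1)
    cap=9
    best={st:0};pq=[(0,st,None)];par={};done=set()
    while pq:
        d,n,p=heapq.heappop(pq)
        if n in done: continue
        done.add(n);par[n]=p
        if n==goal:break
        for k in np.ndindex(3,3,3):
            m=(n[0]+k[0]-1,n[1]+k[1]-1,n[2]+k[2]-1)
            if m==n or not all(0<=m[j]<G.shape[j] for j in range(3)) or m in done: continue
            g=G[m]
            if g<1.0: continue
            cost=np.sqrt(sum((k[j]-1)**2 for j in range(3)))*(1+ (20*max(0,cap-g)/cap)**2)
            if d+cost<best.get(m,1e18):
                best[m]=d+cost;heapq.heappush(pq,(d+cost,m,n))
    n=goal;P=[]
    while n: P.append(n);n=par[n]
    for n in P[::-1]: print(TH[n[0]],X[n[1]],Z[n[2]],G[n].round(1))
E
python3 plan.py
```

```text
20.0 0.0 150.0 80.6
20.0 0.0 148.0 78.6
20.0 0.0 146.0 76.6
20.0 0.0 144.0 74.6
20.0 0.0 142.0 72.6
20.0 0.0 140.0 70.6
20.0 0.0 138.0 68.6
20.0 0.0 136.0 66.6
20.0 0.0 134.0 64.6
20.0 0.0 132.0 62.6
20.0 0.0 130.0 60.6
20.0 0.0 128.0 58.6
20.0 0.0 126.0 56.6
20.0 0.0 124.0 54.6
20.0 0.0 122.0 52.6
22.0 2.0 120.0 48.0
22.0 2.0 118.0 46.0
22.0 2.0 116.0 44.0
22.0 2.0 114.0 42.0
22.0 2.0 112.0 40.0
22.0 2.0 110.0 38.0
22.0 2.0 108.0 36.0
22.0 2.0 106.0 34.0
22.0 2.0 104.0 32.0
22.0 2.0 102.0 30.0
22.0 2.0 100.0 28.0
22.0 2.0 98.0 26.0
22.0 2.0 96.0 24.0
22.0 4.0 94.0 22.0
24.0 6.0 92.0 17.5
26.0 8.0 90.0 13.1
28.0 10.0 88.0 10.0
30.0 12.0 86.0 9.5
32.0 14.0 84.0 10.3
32.0 14.0 82.0 9.7
32.0 14.0 80.0 9.5
32.0 14.0 78.0 9.5
32.0 14.0 76.0 9.5
32.0 14.0 74.0 9.5
32.0 14.0 72.0 9.7
32.0 14.0 70.0 10.4
32.0 14.0 68.0 11.3
32.0 14.0 66.0 12.5
32.0 14.0 64.0 13.9
32.0 12.0 62.0 14.3
32.0 10.0 60.0 14.9
32.0 8.0 58.0 15.6
32.0 6.0 56.0 13.6
32.0 4.0 54.0 11.6
32.0 2.0 52.0 9.6
30.0 0.0 50.0 10.0
28.0 -2.0 48.0 10.4
26.0 -4.0 46.0 10.9
24.0 -6.0 44.0 11.5
22.0 -8.0 42.0 11.2
22.0 -10.0 40.0 10.0
20.0 -12.0 38.0 10.6
18.0 -14.0 36.0 11.1
16.0 -16.0 34.0 10.7
14.0 -18.0 32.0 10.5
12.0 -20.0 30.0 9.0
10.0 -22.0 28.0 8.3
10.0 -22.0 26.0 8.3
8.0 -22.0 24.0 8.1
6.0 -22.0 22.0 7.9
4.0 -20.0 20.0 8.5
2.0 -18.0 18.0 11.0
2.0 -16.0 18.0 10.5
2.0 -14.0 18.0 10.2
2.0 -12.0 18.0 10.2
2.0 -10.0 18.0 10.2
2.0 -8.0 18.0 10.2
2.0 -6.0 16.0 12.2
2.0 -4.0 14.0 11.2
2.0 -2.0 12.0 9.2
0.0 0.0 10.0 10.0
0.0 0.0 8.0 8.0
0.0 0.0 6.0 6.0
```

Run:
```python
from h import *
p0,r0=pose()
for p,f in [([.455,.373,.08],78),([.39,.33,.2],76),([.36,.15,.23],72),([.35,-.05,.23],64),([.36,-.2,.23],56),([.37,-.29,.23],51.5)]:
    print(row(p0,r0,p,trot(f)))
```

```text
[-0.46 -5.16 -0.17 -0.   -0.04  0.  ]
[ -5.89 -17.16  -5.75  -0.     0.21   0.  ]
[ -4.98 -20.17 -23.98  -0.     0.71   0.  ]
[ -1.71 -20.18 -43.73  -0.     1.71   0.  ]
[  2.46 -20.18 -58.17  -0.     2.71   0.  ]
[  5.36 -20.18 -66.76  -0.     3.28   0.  ]
```

```bash
python3 -m jog '[255,-0.2,-1,-0.1,0,0,0, 255,-0.3,-3,-0.1,0,0,0, 255,-0.4,-6,-0.2,0,0,0, 255,-2,-10,-1,0,0,0, 255,-4,-13.5,-3,0,0.1,0, 255,-5.9,-17.2,-5.8,0,0.2,0, 255,-6,-18.5,-10,0,0.3,0, 255,-5.6,-19.5,-15,0,0.45,0, 255,-5.2,-20.2,-20,0,0.6,0, 255,-5,-20.2,-24,0,0.7,0,255,-5,-20.2,-24,0,0.7,0]'
python3 - <<'E'
from h import *
p0,r0=pose()
im=get_image("wrist")
cv2.imwrite("pics/w3.png",im["color"])
print(p0,get_state()["width"])
for p,f in [([.35,-.05,.23],64),([.36,-.2,.23],56),([.37,-.29,.23],51.5)]:
    print(row(p0,r0,p,trot(f)))
E
```

```text
clock: 5.62
position: [0.3579, 0.1475, 0.2299]
ee_rot: [-0.698, 0.699, -0.112, 0.111]
contact_force: [-0.6, 0.9, -3.3]
width: 0.0128
[0.35790264 0.14746101 0.22985384] 0.012667064037003352
[ 5.390e+00  1.000e-02 -1.901e+01  1.000e-02  9.900e-01 -1.000e-02]
[ 1.100e+01  3.000e-02 -3.296e+01  1.000e-02  1.990e+00 -1.000e-02]
[ 1.475e+01  4.000e-02 -4.120e+01  1.000e-02  2.550e+00 -1.000e-02]
```

View pics/w3.png

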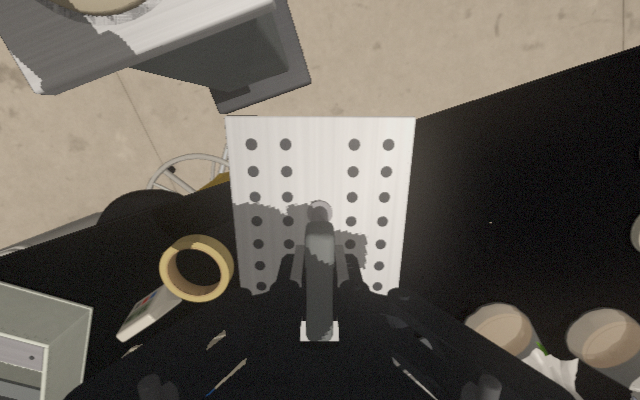

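```bash
python3 -m jog '[255,1.2,0,-4.2,0,0.2,0, 255,2.5,0,-9,0,0.5,0, 255,3.9,0,-14,0,0.75,0, 255,5.4,0,-19,0,1,0, 255,7.3,0,-23.6,0,1.3,0, 255,9.1,0,-28.2,0,1.7,0, 255,11,0,-33,0,2,0, 255,12.8,0,-37,0,2.3,0, 255,14.7,0,-41.2,0,2.55,0, 255,14.7,0,-41.2,0,2.55,0,255,14.7,0,-41.2,0,2.55,0]'
python3 - <<'E'
from h import *
p0,r0=pose()
im=get_image("wrist");t0=get_image("top")
cv2.imwrite("pics/w4.png",im["color"]);cv2.imwrite("pics/t4.png",t0["color"])
print(p0,get_state()["width"],get_state()["qpos"])
np.savez("w4.npz",p=p0,r=r0.as_matrix())
E
```

```text
clock: 7.05
position: [0.3733, -0.2864, 0.2294]
ee_rot: [0.669, -0.667, 0.232, -0.231]
contact_force: [-0.5, 1.1, -3.0]
width: 0.0123
[ 0.37333868 -0.28641314  0.22937961] 0.01258974659272175 [-8.02477193e-01  1.18634063e-01  1.71507141e+00  5.38039994e-04
  1.30926075e+00 -1.70685392e+00]
```

View pics/w4.png

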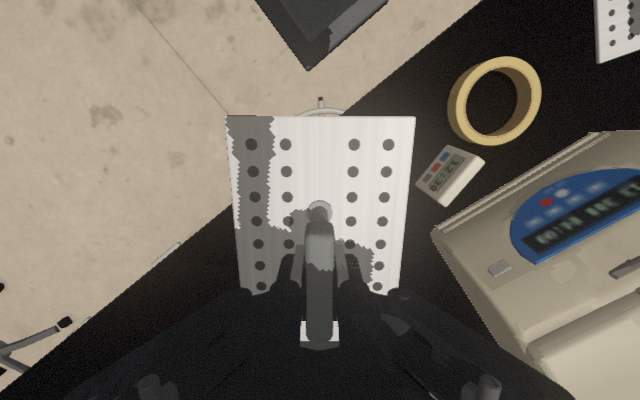

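View pics/t4.png

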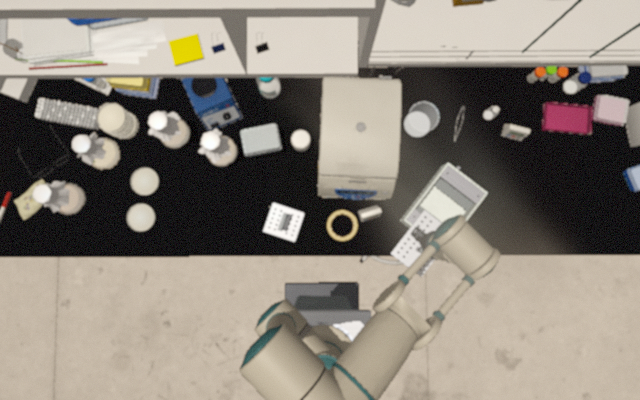

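```bash
cat >> h.py <<'E'
BC=np.array([.4886,-.3875]);BY=-38.5
def tcp(th,xc,zc,BC=BC,BY=BY,yo=0,yawoff=0):
    a=np.radians(BY);u=np.array([np.cos(a),np.sin(a),0]);v=np.array([-u[1],u[0],0])
    r=trot(90+BY+yawoff,th);m=r.as_matrix()
    P=np.r_[BC,0.04]+u*xc/1e3+v*yo/1e3+[0,0,zc/1e3]
    return P-m[:,1]*.0284-m[:,0]*.0018-m[:,2]*.0005,r
E
python3 - <<'E'
from h import *
p0,r0=pose()
m=trot(51.5,30).as_matrix();print(m.round(2))
for W in [(0,-60,150),(20,0,150),(32,14,84)]:
    print(W,tcp(*W)[0],row(p0,r0,*tcp(*W)))
E
```

```text
[[ 0.68  0.39  0.62]
 [-0.54 -0.31  0.78]
 [ 0.5  -0.87 -0.  ]]
(0, -60, 150) [ 0.43992356 -0.3494199   0.2184    ] [ 9.17  1.13 -0.86 -0.    0.04 -0.01]
(20, 0, 150) [ 0.47936324 -0.38079164  0.21607163] [ 1.421e+01  1.350e+00 -8.900e-01 -1.000e-02  4.000e-02 -2.510e+00]
(32, 14, 84) [ 0.48627259 -0.38628759  0.14713071] [15.1   8.25 -0.9  -0.02  0.04 -4.01]
```

```bash
python3 -m jog '[255,3,0.3,-0.5,0,0,0, 255,6,0.7,-0.9,0,0,-0.3, 255,9.2,1.1,-0.9,0,0,-0.8, 255,12,1.2,-0.9,0,0,-1.6, 255,14.2,1.35,-0.9,0,0,-2.5, 255,14.6,3,-0.9,0,0,-3.2, 255,15,5,-0.9,0,0,-4, 255,15,5,-0.9,0,0,-4, 255,15,5,-0.9,0,0,-4]'
python3 - <<'E'
from h import *
p0,r0=pose()
im=get_image("wrist");t0=get_image("top");s=get_image("side")
cv2.imwrite("pics/w5.png",im["color"]);cv2.imwrite("pics/t5.png",t0["color"][150:260,380:520].repeat(5,0).repeat(5,1));cv2.imwrite("pics/s5.png",cv2.resize(s["color"][80:220,230:430],None,fx=4,fy=4,interpolation=2))
print(p0,get_state()["width"],get_state()["qpos"])
np.savez("w5.npz",p=p0,r=r0.as_matrix())
print(row(p0,r0,*tcp(32,14,84)))
E
```

```text
clock: 8.28
position: [0.4866, -0.3881, 0.1821]
ee_rot: [-0.578, 0.706, -0.038, 0.407]
contact_force: [0.6, -1.5, -3.0]
width: 0.0126
[ 0.48660173 -0.38807935  0.18211132] 0.012702336617518536 [-0.83891379  0.14876684  1.96238606  0.19583084  0.48215741 -1.89047161]
[-1.98  2.89  0.12 -0.02  0.03  0.02]
```

View pics/w5.png

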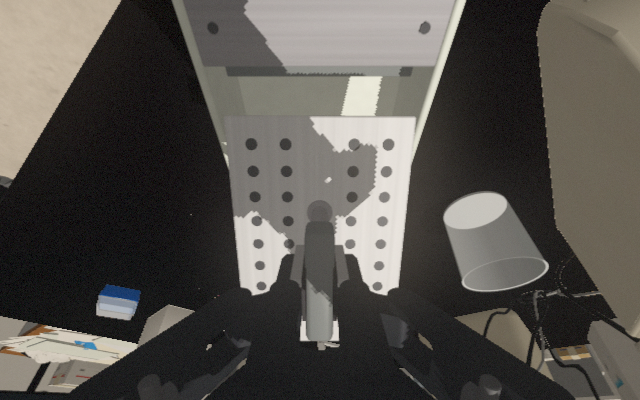

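View pics/t5.png

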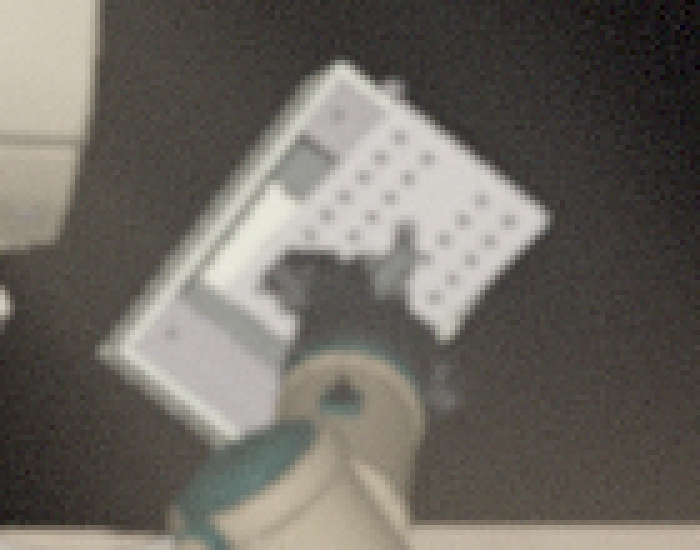

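View pics/s5.png

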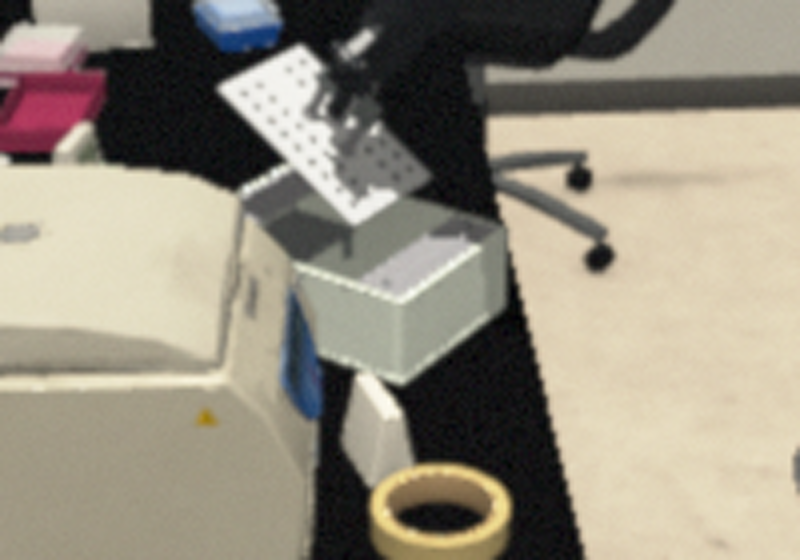

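Run:
```python
import cv2
im=cv2.imread("pics/w5.png")[0:180,160:480]
cv2.imwrite("pics/w5c.png",cv2.resize(im,None,fx=2.5,fy=3,interpolation=2))
```

```text
(no output)
```

View pics/w5c.png

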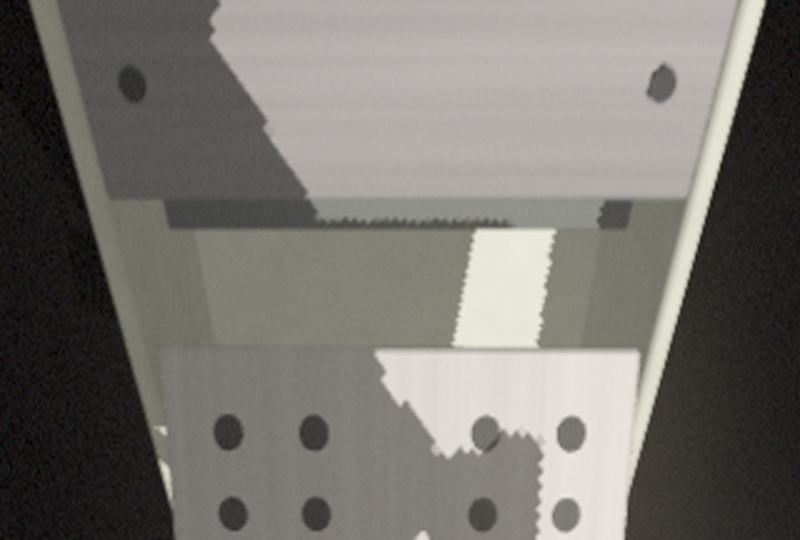

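Run:
```python
from h import *
d=np.load("w5.npz");Rt=d["r"];p=d["p"]
Rc=(Rt@T[:3,:3]).T; tc=-Rc@(Rt@T[:3,3]+p)
A=w((201.8,66),.082,K,Rc,tc);B=w((435,66),.082,K,Rc,tc)
print(A,B,np.linalg.norm(A-B),np.degrees(np.arctan2(*(B-A)[1::-1])))
mid=(A+B)/2
for BYy in(-38.5,):
    a=np.radians(BYy);u=np.array([np.cos(a),np.sin(a)]);v=np.array([-u[1],u[0]])
    c=mid[:2]+.066*u;print("centre",c,"vs BC in u,v mm",(c-BC)@u*1e3,(c-BC)@v*1e3)
for xs in[(-1,-1),(-1,1)]:
    print(proj(np.r_[BC+.066*xs[0]*u+.073*xs[1]*v,.082],K,Rc,tc))
```

```text
[ 0.39049688 -0.40515951  0.082     ] [ 0.48073927 -0.29047661  0.082     ] 0.1459309984359145 51.8012798558921
centre [ 0.48727021 -0.38890402] vs BC in u,v mm -0.16667838361502627 -1.9266149013575553
[204.71849453  65.66148717]
[437.8403802   66.91399386]
```

```bash
sed -i 's/^BC=.*/BC=np.array([.4876,-.3887]);BY=-38.4/' h.py
python3 - <<'E'
from h import *
p0,r0=pose()
for W in [(32,14,84),(32,14,72),(32,12,62),(32,8,58),(32,3,53),(28,-2,48),(23,-8,42),(18,-14,36)]:
    print(W,row(p0,r0,*tcp(*W)))
E
```

```text
(32, 14, 84) [-2.11  2.89  0.02 -0.    0.02  0.03]
(32, 14, 72) [-2.75  3.9   0.02 -0.    0.02  0.03]
(32, 12, 62) [-3.45  4.64  0.02 -0.    0.02  0.03]
(32, 8, 58) [-4.01  4.77  0.03 -0.    0.02  0.03]
(32, 3, 53) [-4.7   4.92  0.03 -0.    0.02  0.03]
(28, -2, 48) [-5.19  5.07  0.03 -0.    0.02  0.53]
(23, -8, 42) [-5.77  5.27  0.03 -0.    0.02  1.16]
(18, -14, 36) [-6.35  5.5   0.03 -0.    0.02  1.78]
```

```bash
python3 -m jog '[255,-1,1.5,0,0,0,0, 255,-2.1,2.9,0,0,0,0, 255,-2.75,3.9,0,0,0,0, 255,-3.45,4.6,0,0,0,0, 255,-4,4.75,0,0,0,0, 255,-4,4.75,0,0,0,0, 255,-4,4.75,0,0,0,0]'
cat > look.py <<'E'
import sys
from h import *
p0,r0=pose();n=sys.argv[1]
im=get_image("wrist");s=get_image("side")
c=s["color"][80:220,260:400]
cv2.imwrite(f"pics/{n}.png",np.hstack([cv2.resize(im["color"][:,150:500],None,fx=1.1,fy=1.1),cv2.resize(c,(400,440),interpolation=2)]))
st=get_state();print(p0,st["width"],st["contact_force"],st["qpos"])
E
python3 look.py i1
python3 - <<'E'
from h import *
p0,r0=pose()
for W in [(32,8,58),(32,3,53),(28,-2,48),(23,-8,42),(18,-14,36),(14,-18,32),(8,-22,25),(4,-20,20),(2,-18,18)]:
    print(W,row(p0,r0,*tcp(*W)))
E
```

```text
clock: 9.3
position: [0.4786, -0.3826, 0.1195]
ee_rot: [-0.578, 0.706, -0.038, 0.407]
contact_force: [-0.2, 0.1, -2.7]
width: 0.0127
[ 0.47863692 -0.38261615  0.11947265] 0.012312121502913847 [ 0.07395146 -0.61165059 -3.15565941] [-0.84311102  0.21889109  2.07240876  0.30605198  0.3107177  -2.01173501]
(32, 8, 58) [ 0.28 -0.02  0.02 -0.01  0.01  0.01]
(32, 3, 53) [-0.41  0.13  0.02 -0.01  0.01  0.01]
(28, -2, 48) [-0.9   0.29  0.02 -0.    0.01  0.51]
(23, -8, 42) [-1.48  0.49  0.02 -0.    0.01  1.14]
(18, -14, 36) [-2.06  0.71  0.03 -0.    0.01  1.76]
(14, -18, 32) [-2.42  0.88  0.03 -0.    0.01  2.26]
(8, -22, 25) [-2.84  1.35  0.03 -0.    0.01  3.01]
(4, -20, 20) [-2.76  1.96  0.03 -0.    0.01  3.51]
(2, -18, 18) [-2.6   2.28  0.03 -0.    0.01  3.76]
```

View pics/i1.png

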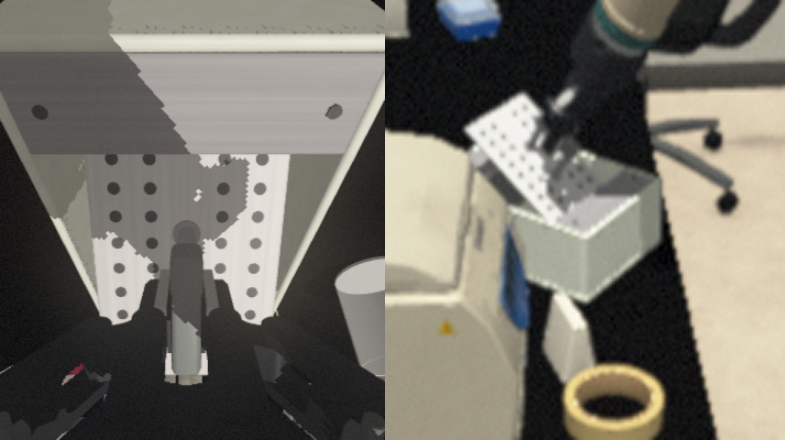

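```bash
python3 -m jog '[255,-0.2,0.1,0,0,0,0, 255,-0.6,0.2,0,0,0,0.25, 255,-0.9,0.3,0,0,0,0.5, 255,-1.2,0.4,0,0,0,0.8, 255,-1.5,0.5,0,0,0,1.15, 255,-2.05,0.7,0,0,0,1.75, 255,-2.4,0.9,0,0,0,2.25, 255,-2.4,0.9,0,0,0,2.25, 255,-2.4,0.9,0,0,0,2.25]'
python3 look.py i2
python3 - <<'E'
from h import *
p0,r0=pose()
for W in [(14,-18,32),(11,-20,28),(8,-22,25),(4,-20,20),(2,-18,18),(2,-6,16),(0,0,8),(0,0,1)]:
    print(W,row(p0,r0,*tcp(*W)))
E
```

```text
clock: 10.52
position: [0.4658, -0.3721, 0.098]
ee_rot: [-0.635, 0.691, -0.149, 0.312]
contact_force: [0.2, 0.2, -2.9]
width: 0.0123
[ 0.46578389 -0.37207186  0.09804602] 0.012550871855902038 [-0.19063588 -0.10718831 -2.76319625] [-0.81228893  0.30311773  1.86248891  0.05201488  0.734859   -1.7490824 ]
(14, -18, 32) [ 0.14 -0.07  0.   -0.    0.01 -0.  ]
(11, -20, 28) [-0.01  0.26  0.   -0.    0.01  0.37]
(8, -22, 25) [-0.12  0.51  0.   -0.    0.01  0.75]
(4, -20, 20) [ 0.15  1.06  0.   -0.    0.01  1.25]
(2, -18, 18) [ 0.39  1.31  0.   -0.    0.01  1.5 ]
(2, -6, 16) [ 1.51  1.8  -0.   -0.    0.01  1.5 ]
(0, 0, 8) [ 1.99  2.74 -0.   -0.    0.01  1.75]
(0, 0, 1) [ 1.82  3.41 -0.   -0.    0.01  1.75]
```

View pics/i2.png

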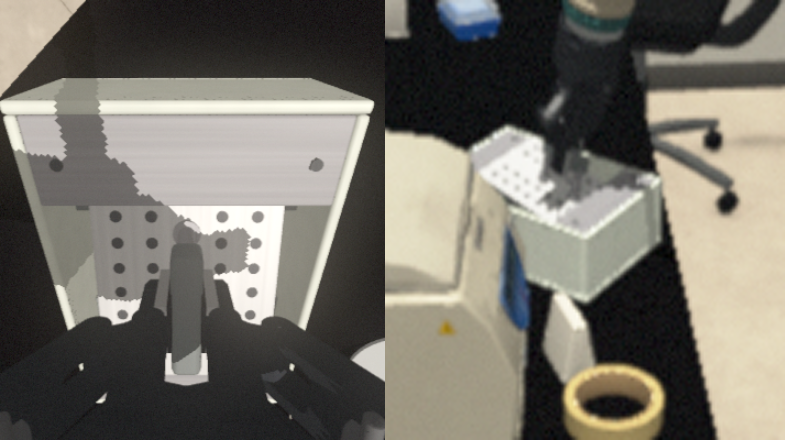

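```bash
python3 -m jog '[255,-0.1,0.1,0,0,0,0.2, 255,-0.1,0.25,0,0,0,0.4, 255,-0.15,0.4,0,0,0,0.6, 255,-0.2,0.55,0,0,0,0.8, 255,-0.05,0.8,0,0,0,1, 255,0.1,1.05,0,0,0,1.25, 255,0.3,1.3,0,0,0,1.5, 255,0.3,1.3,0,0,0,1.5, 255,0.3,1.3,0,0,0,1.5]'
python3 look.py i3
python3 - <<'E'
from h import *
p0,r0=pose()
for W in [(2,-18,18),(2,-6,16),(0,0,8),(0,0,1)]:
    print(W,row(p0,r0,*tcp(*W)))
E
```

```text
clock: 11.75
position: [0.4706, -0.376, 0.0862]
ee_rot: [-0.664, 0.672, -0.22, 0.243]
contact_force: [-0.3, 0.6, -3.1]
width: 0.0124
[ 0.47064488 -0.376035    0.08619896] 0.012461636514065264 [ 0.6982157  -0.33307622 -3.03622175] [-0.79221733  0.410745    1.68529934  0.00506189  1.01113423 -1.69735381]
(2, -18, 18) [ 0.06  0.01  0.01 -0.    0.01 -0.  ]
(2, -6, 16) [ 1.25  0.25  0.01 -0.    0.01 -0.  ]
(0, 0, 8) [ 1.92  1.07  0.01 -0.    0.01  0.25]
(0, 0, 1) [ 1.89  1.77  0.01 -0.    0.01  0.25]
```

View pics/i3.png

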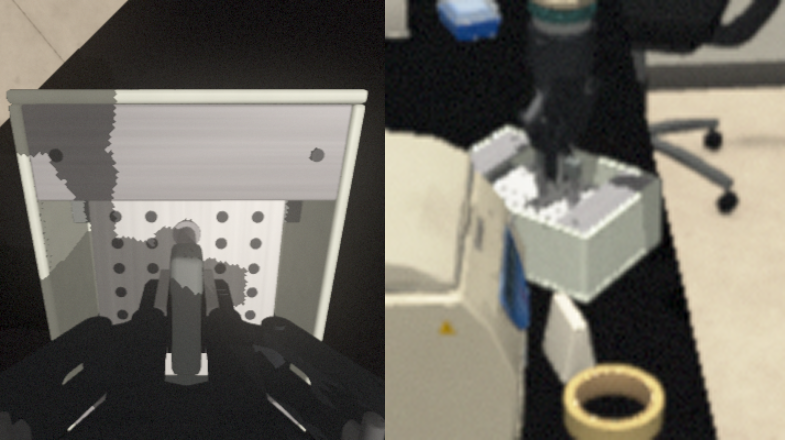

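```bash
python3 -m jog '[255,0.4,0.1,0,0,0,0, 255,0.8,0.2,0,0,0,0, 255,1.25,0.25,0,0,0,0, 255,1.6,0.5,0,0,0,0.1, 255,1.9,0.8,0,0,0,0.25, 255,1.9,1.1,0,0,0,0.25, 255,1.9,1.4,0,0,0,0.25, 255,1.9,1.4,0,0,0,0.25]'
python3 look.py i4
python3 - <<'E'
from h import *
p0,r0=pose()
for W in [(0,0,4),(0,0,0)]:
    print(W,row(p0,r0,*tcp(*W)))
E
```

```text
clock: 12.85
position: [0.4857, -0.3879, 0.0726]
ee_rot: [0.668, -0.668, 0.232, -0.232]
contact_force: [0.4, 1.1, -2.4]
width: 0.0126
[ 0.48566431 -0.38787458  0.07264216] 0.012345036089935042 [ 0.21230865 -0.55892086 -2.79057024] [-7.85787397e-01  4.65718850e-01  1.62559205e+00 -9.54327296e-05
  1.05040339e+00 -1.68828158e+00]
(0, 0, 4) [-0.01  0.07  0.01  0.    0.01 -0.  ]
(0, 0, 0) [-0.01  0.47  0.01  0.    0.01 -0.  ]
```

View pics/i4.png

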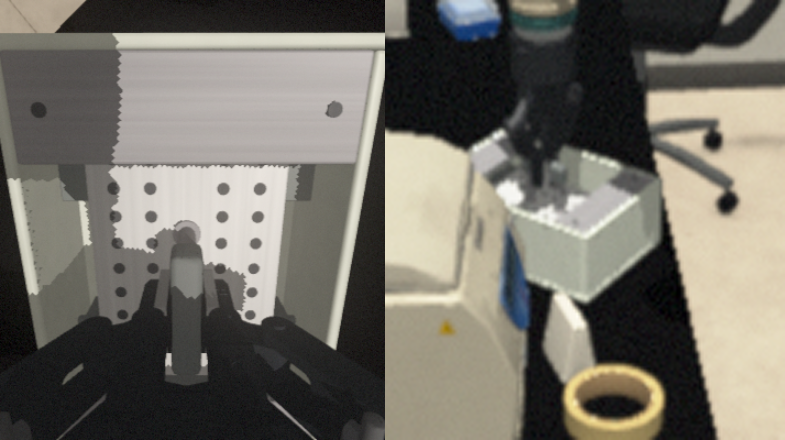

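Run:
```python
from h import *
p0,r0=pose();Rt=r0.as_matrix()
Rc=(Rt@T[:3,:3]).T; tc=-Rc@(Rt@T[:3,3]+p0)
a=np.radians(BY);u=np.array([np.cos(a),np.sin(a)]);v=np.array([-u[1],u[0]])
for s in(-1,1):
  print(proj(np.r_[BC-.066*u+s*.073*v,.082],K,Rc,tc), ((proj(np.r_[BC-.066*u+s*.073*v,.082],K,Rc,tc))-[150,0])*1.1)
m=w((320,148.4),.082,K,Rc,tc)[:2];print("x centre err mm",((m+.066*u)-BC)@u*1e3)
```

```text
[165.00867598 147.68708793] [ 16.50954358 162.45579672]
[473.75312393 148.41000184] [356.12843633 163.25100202]
x centre err mm 0.16332319261978626
```

Agrees with the image (rim edge at row about 163 in the picture, right end about column 357). Seating now.

```bash
python3 -m jog '[255,0,0.15,0,0,0,0, 255,0,0.3,0,0,0,0, 255,0,0.4,0,0,0,0, 255,0,0.45,0,0,0,0, 255,0,0.45,0,0,0,0]'
python3 look.py i5
```

```text
clock: 13.58
position: [0.4861, -0.3883, 0.0686]
ee_rot: [-0.668, 0.668, -0.232, 0.232]
contact_force: [-0.6, 0.1, -3.7]
width: 0.013
[ 0.48609153 -0.38828849  0.0685806 ] 0.012709279688020292 [-0.00820078  0.81074969 -2.56895473] [-7.85768149e-01  4.70461027e-01  1.63020120e+00 -9.27862745e-05
  1.04079866e+00 -1.68825899e+00]
```

```bash
python3 -m jog '[255,0,0.1,0,0,0,0, 255,0,0.1,0,0,0,0, 255,0,0.1,0,0,0,0]'; python3 -m jog '[255,0,0.08,0,0,0,0, 255,0,0.08,0,0,0,0, 255,0,0.08,0,0,0,0]'
```

```text
clock: 14.05
position: [0.4862, -0.3884, 0.0684]
ee_rot: [-0.668, 0.668, -0.232, 0.232]
contact_force: [-1.9, 1.8, 6.2]
width: 0.0125
clock: 14.42
position: [0.4862, -0.3884, 0.0684]
ee_rot: [-0.668, 0.668, -0.231, 0.232]
contact_force: [-2.5, 2.5, 10.1]
width: 0.0126
```

```bash
python3 -m jog '[255,0,-0.1,0,0,0,0, 220,0,-0.1,0,0,0,0, 180,0,-0.1,0,0,0,0, 120,0,-0.1,0,0,0,0, 120,0,-0.1,0,0,0,0, 120,0,-0.1,0,0,0,0]'; python3 look.py i6
```

```text
clock: 15.18
position: [0.4861, -0.3883, 0.0676]
ee_rot: [-0.668, 0.668, -0.232, 0.232]
contact_force: [0.4, 0.9, 0.0]
width: 0.0455
[ 0.48612279 -0.38833154  0.06759245] 0.04529830032710428 [-0.04593688 -0.64653829  0.71313963] [-7.85743989e-01  4.71434241e-01  1.63117617e+00 -5.48684192e-05
  1.03896875e+00 -1.68827693e+00]
```

View pics/i6.png

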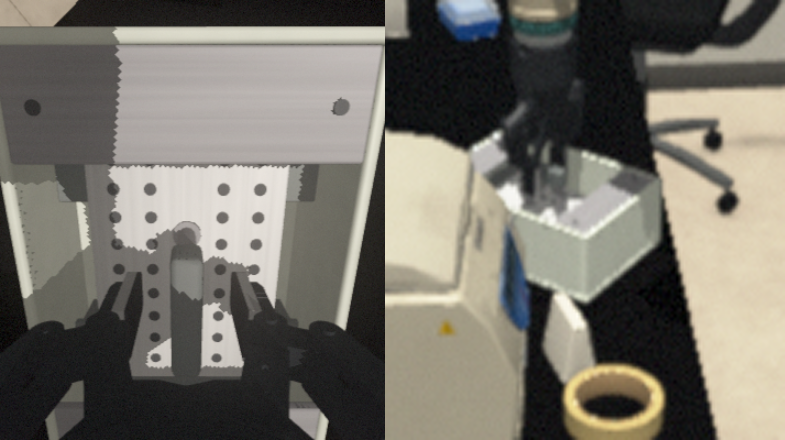

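Released, with the bar clear between the pads and the plate visible under the near rim (its edge at row ~163). Raising now.

```bash
python3 -m jog '[120,0,-1.5,0,0,0,0, 120,0,-4,0,0,0,0, 120,0,-8,0,0,0,0, 120,0,-12,0,0,0,0, 120,-4,-16,0,0,0,0, 120,-8,-18,0,0,0,0, 120,-12,-18,0,0,0,0, 120,-14,-18,0,0,0,0, 120,-14,-18,0,0,0,0]'; python3 look.py i7
python3 - <<'E'
from h import *
p0,r0=pose();np.savez("w7.npz",p=p0,r=r0.as_matrix())
cv2.imwrite("pics/w7.png",get_image("wrist")["color"]);t=get_image("top")["color"];cv2.imwrite("pics/t7.png",cv2.resize(t[155:255,250:500],None,fx=3.2,fy=3.2,interpolation=2))
E
```

```text
clock: 16.4
position: [0.3755, -0.3009, 0.2493]
ee_rot: [-0.668, 0.668, -0.231, 0.233]
contact_force: [0.4, -0.4, -0.5]
width: 0.0453
[ 0.37554951 -0.30086825  0.24932515] 0.04495449520628325 [-0.12201558  0.13048787  0.00355158] [-8.20035198e-01  1.24899153e-01  1.65962002e+00  5.75696066e-05
  1.35434421e+00 -1.72246903e+00]
```

View pics/w7.png

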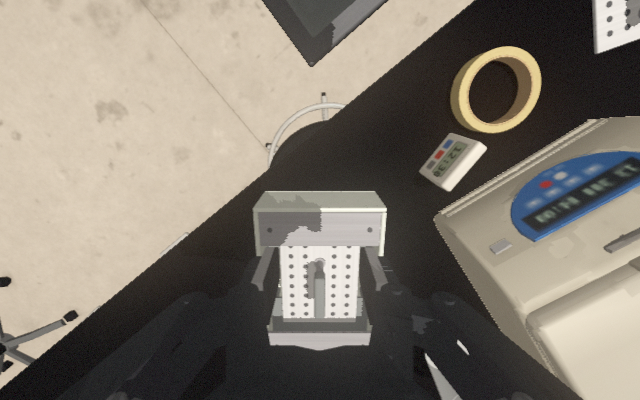

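View pics/t7.png

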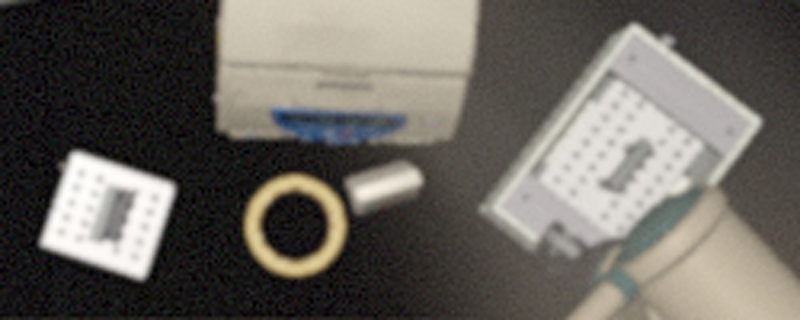

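View pics/i7.png

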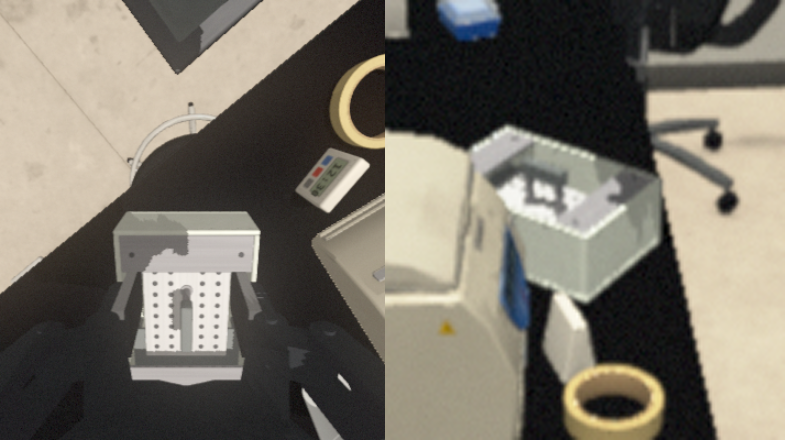

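Run:
```python
from h import *
a=np.radians(BY);u=np.array([np.cos(a),np.sin(a)]);v=np.array([-u[1],u[0]])
d=np.load("w7.npz");Rt=d["r"];p0=d["p"]
Rc=(Rt@T[:3,:3]).T; tc=-Rc@(Rt@T[:3,3]+p0)
t=cv2.imread("pics/t7.png");wi=cv2.imread("pics/w7.png")
def P(x,y,z):
    X=np.r_[BC+x*u/1e3+y*v/1e3,z]
    b=proj(X-np.array([.0,.003,0])) # top bias
    return proj(X,K,Rc,tc),(b-[250,155]+.5)*3.2-.5
sets={"plate":([(-80,-55,.045),(80,-55,.045),(80,55,.045),(-80,55,.045)],(0,0,255)),"rimF":([(66,-73,.082),(66,73,.082),(110,73,.082),(110,-73,.082)],(0,200,0)),"rimN":([(-66,-73,.082),(-66,73,.082),(-110,73,.082),(-110,-73,.082)],(255,100,0))}
o=[wi.copy(),t.copy()]
for n,(pts,c) in sets.items():
    q=[P(*s) for s in pts]
    print(n,[x[0].round(1).tolist() for x in q])
    for i in(0,1): cv2.polylines(o[i],[np.round([x[i] for x in q]).astype(int)],True,c,1)
cv2.imwrite("pics/ov_t.png",o[1]);cv2.imwrite("pics/ov_w.png",cv2.resize(o[0][170:370,220:420],None,fx=3,fy=3,interpolation=2))
cv2.imwrite("pics/raw_w.png",cv2.resize(wi[170:370,220:420],None,fx=3,fy=3,interpolation=2))
```

```text
plate [[278.1, 223.9], [282.7, 322.2], [355.4, 322.4], [360.5, 224.1]]
rimF [[265.8, 333.0], [372.3, 333.2], [370.4, 358.2], [267.6, 358.0]]
rimN [[259.7, 245.9], [378.9, 246.1], [381.5, 212.3], [257.3, 212.0]]
```

View pics/ov_t.png

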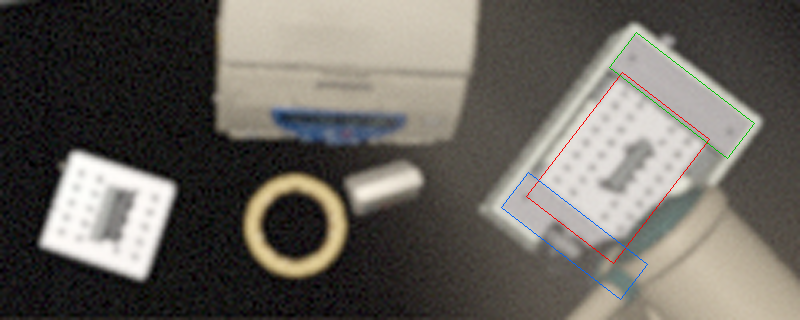

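View pics/ov_w.png

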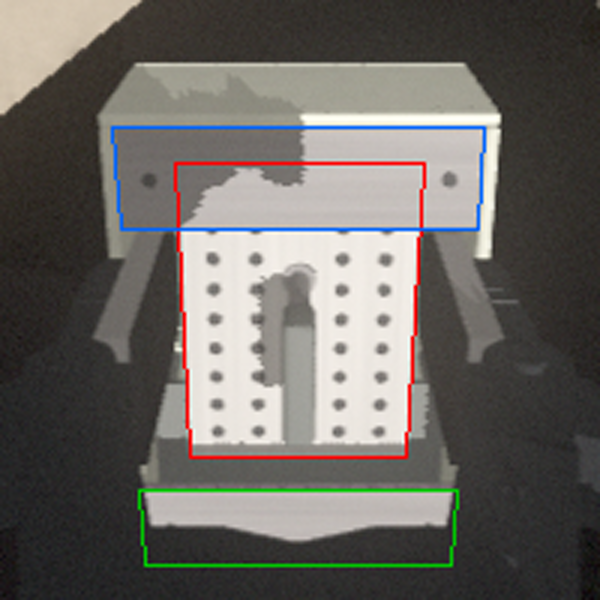

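Run:
```python
import cv2,numpy as np
im=cv2.imread("pics/w7.png")[270:350,255:385]
im=(255*(im/255.)**0.6).astype(np.uint8)
cv2.imwrite("pics/z7.png",cv2.resize(im,None,fx=6,fy=6,interpolation=0))
```

```text
(no output)
```

View pics/z7.png

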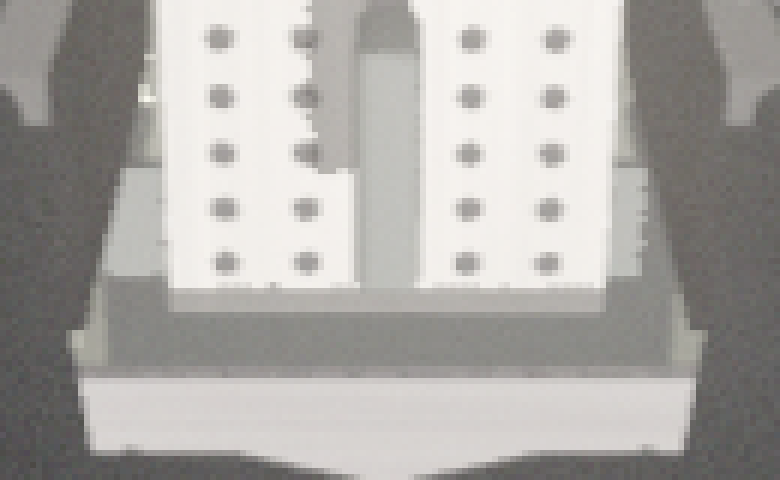

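```bash
python3 -c "
from rig import *
s=get_state();print(s['clock'],s['contact_force'],abs(s['qd']).max());print(sign_off())"
```

```text
16.6 [ 0.21685126  0.83342198 -1.03539023] 0.007854694401435824
the job is handed in; nothing more can be done
None
```

The long plate is in the water bath, lying flat on both ledges and centred, and I handed the job in at 16.6 s. No verdict was reported.

I gripped the plate by its bar and carried it past in front of the centrifuge with the tool at about x 0.35–0.37. I tilted it 32°, passed its near end under the rim nearest the robot, brought the far end down through the opening, then centred it and lowered it. It made contact at the expected height, with about 10 N pressing down. I then let go and moved the gripper clear.

- **Fit:** In the last wrist picture the plate's far edge is at row 322, where I predicted 322.3 for a centred, flat plate. That end lies in the shadow of the far rim. The near end is hidden under the near rim, so I could not see it directly.
- **Surroundings:** The arm was clear of everything. The short plate looks unmoved, by eye rather than by measurement.
- **One disagreement:** The top camera's positions were about 3–4 mm off in y compared with the wrist camera. I placed the bath between the two estimates, closer to the wrist camera's. The overlay on the final wrist picture then matched the near rim and the plate. I did not get a clean match on the far rim's outer edge, because the gripper partly hid it.

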